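# Fetch the parts basket from the dip tank with the hook rod

## Task

Take the hook rod from its fork stand, hook the parts basket hanging deep in the dip tank by its bail, draw it gently along its rails until you feel the stop, and lift it out there through the gap in the keeper strips. Set the basket down upright in the drip tray and hang the rod back in its stand. Keep the rod upright, never touch the basket with the fingers or force it with the rod (12 N is too much), and leave the other things alone.

Things in the scene. Friction and masses are not known exactly. Their poses are not given: they have to be found in the camera images.
- hook_rod: Hook rod, upright, 0.15 kg. Wooden handle 60 (along its x) x 24 x 50 mm tall; origin at the centre of the handle's underside. A 7 mm steel shank runs straight down from there to a short hook that points along the rod's +x. It hangs in the fork stand, the handle's underside resting on the two prongs, its x about along the stand's +y.
- hook_bar (a point): Middle of the hook's level bar (7 mm thick), on its centre line, 100 mm below and 10 mm ahead (+x) of the rod's origin. The bar runs 20 mm from the shank to an upturned lip (centre lines); the lip's rounded tip is 19.5 mm above the bar's centre line. Between shank and lip 13 mm are clear.
- stand: Fixed wooden fork stand for the rod; origin on the bench below the seat. Two level prongs (tops 130 mm up, each 16 mm wide, 13 mm gap) run along its x from -29 to +61 mm; the fork is open towards -x, where the rod goes in and out sideways. The post, 39 mm behind the seat (+x), is no higher than the prongs.
- stand_seat (a point): On the stand, centre of the gap at the level of the prong tops: where the origin of the seated hook rod lies.
- tank: Fixed, drained sheet-steel dip tank, open on top; origin under its centre on the bench. Outside 240 (along its x) x 80 x 130 mm tall (rolled rim to 133), walls 4 mm, floor 4 mm.
- tank_rails (a point): Centre of the tank at rail height. Along both long inner walls runs a rail, 12 mm wide, top 86 mm above the bench, and over it a keeper strip, 12 mm wide, underside 100 mm above the bench; 48 mm are clear between the two sides. The basket's lugs ride between rail and strip with 8 mm height play: it slides, easiest with its weight taken by the hook, but cannot be lifted out there.
- tank_gate_end (a point): Inner face of the tank's -x end at rail height. Towards this end the strips have a gap 46 mm long, ending at a stop. With the basket's lugs against the stop they are clear of the strips by 6 mm and it lifts straight out. Gap and stop are adjustable and not measured: from its start the basket slides between 50 and 150 mm towards the tank's -x before it meets the stop, which must be felt.
- basket: Aluminium parts basket 36 (along its x) x 40 x 32 mm tall, a few bolts in it, 0.08 to 0.17 kg; origin at the centre of its underside. On each side (y) a plate, 30 mm long along x, rises to a lug 40 mm long along x, which reaches out to y = +-33 mm, 78 to 84 mm above the origin. At the start it hangs by the lugs on the tank's rails, underside 8 mm above the bench, its x along the tank's x, nearer the tank's +x end.
- bail_top (a point): Centre of the basket's bail, a 5 mm bar along the basket's y between the side plates (inner faces at y = +-17.5 mm) at x = 0, 74 mm above the basket's origin; slightly peaked here, it falls to 68 mm at its ends. Below it is open down to the basket's rim (32 mm) and along x to both sides.
- tray: Fixed low drip tray of sheet steel, 150 (x) x 140 (y) mm, floor 3 mm thick, rim 12 mm high; origin under its centre on the bench.
- spool_1: Bystander: light turned wooden sleeve, 42 mm across, 70 mm tall, standing; origin at the centre of its underside.
- spool_2: Bystander: dark turned wooden sleeve, 38 mm across, 55 mm tall, standing; origin at the centre of its underside.
- nail_tin: Bystander: open tin of nails, 66 mm across, 75 mm tall; origin at the centre of its underside.
Mind the look-alikes: they are no part of the job. Of the things that look like the basket, the larger one is meant.

How it is judged:
By the outcome, as a careful person would: the job done as asked, in the order asked, and still so for the second after the job is handed in, with the robot touching nothing.
It also fails if it takes over 72 s, if anything falls off the work surface, if the arm or the gripper's body presses on something with over 40 N, if the wrist force passes 120 N, or if a joint passes its speed limit or range.

## Robot

A 6-joint arm with a two-finger parallel gripper is mounted at the origin on a cart in front of the work surface, level with it; the furniture and walls round the work are solid. World frame = base frame: x ahead of the robot, y to its left, z up, the work surface at z = 0. Lengths are in m, angles in rad, forces in N, time in s.
With the tool pointing down it reaches from about 0.25 to 0.775 m from the base axis. Payload 8.9 kg.
Tool frame: the origin (TCP) lies midway between the tips of the shut fingers; the grasp point (between the pads) lies 19 mm behind it; z points along the fingers, y is the direction in which the jaws open and shut (so a half turn about z gives the same grasp; the last joint's range is limited). The gripper opens to 85 mm and grips with 20 to 120 N. Pads are 22 mm wide; open, the fingers measure 114 mm over their backs; the gripper's body (76 mm by 85 mm) begins 54 mm behind the grasp point. The pads swing forward as they close: fully open they stand 13 mm farther back than shut.
Start: joints at [-1.474, 0.291, -0.153, 1.127, 0, 1.431], TCP at [0.123, -0.51, 0.231] pointing down, gripper open.
Joint ranges: [-2.52, 2.52], [-0.91, 1.74], [-1.3, 1.37], [-1.96, 2.02], [-1.52, 1.47], [-3.14, 3.14]. Speed limits (rad/s): [2.22, 2.22, 2.79, 3.14, 3.14, 3.14].

## Interface

Orientations are given as a unit quaternion [w, x, y, z].
In Python, from rig import telemetry, eyes, job gives the robot as it stands.
- The arm moves only by the tool drive_tool, never from a script. Its argument "plan" is a list of rows, each an object with "dp": the shift along the world's x, y, z in m, a list of three; "yaw": the turn about the world's z in degrees; "grip": the finger opening in m, from 0 to 0.0854. In form: [{"dp": [tx, ty, tz], "yaw": yaw, "grip": grip}, ...]. A call has 1 to 12 rows; each row shifts and turns the pose as measured when the row begins; what a row does not reach is not made up. A row lasts 1/8 s, in which the tool goes at most 62.5 mm and 10.7 degrees, less where a joint would pass 70% of its speed; a pose out of reach is approached as far as the arm can. A call with a gripper value outside its range is refused whole. The fingers move at their own pace and stop on an object; "squeeze" is the grip in N (left out, the last holds). Time passes only in rows, so rows that do not move let the fingers close. It gives the time, the measured TCP pose, the force and the opening at its end, in the units of the state.
- telemetry.get_state(): the state, without advancing time (a new reading comes with each control period).
- eyes.get_image(name): name is "scene" or "top"; returns a dict with "pixels" (480x640x3 uint8, red, green, blue), "fx", "fy", "cx", "cy" (pixels), "k1" (the pictures are not rectified: a ray, as slopes to the right and down, at radius r is drawn at 1 + k1 r^2 times it, then the intrinsics apply), "cam_to_world" (4x4, takes a point from camera to world coordinates). Camera axes: x right, y down, z forward; pixel columns grow to the right and rows downward; lengths in m; the calibration is good to about 2 mm. A picture is of the moment at which its call begins. There is no depth.
- job.sign_off(): hands the job in, once; it reports no verdict.
The state is a dict: "clock": time; "joints": joint angles; "joint_velocities": joint speeds; "tau": joint torques, N m; "eef_pos": TCP position; "tool_rot": TCP orientation; "ft_force": force on the tool from outside, world axes, zero at the start; "moment": the same for the moment, N m; "grip_width": finger opening in m.
Only numpy, scipy, OpenCV 4.12 (cv2) and the standard library are available. Lean on these libraries where they do the work, as an engineer would, in place of code of your own. Each camera call takes 0.05 s, during which the arm holds its last target. There are 200 camera calls.

## Working session

There is one attempt and no reset: what is moved stays moved. The work goes in short steps, Python scripts to look and compute and a tool call to move; the robot and the scene stay as the last step left them, time stands still between calls to the robot, and variables do not carry over. Pictures are saved under pics/ and viewed, about 8 in all and at most 12, crops included, and the job is handed in when it is done.

Besides the shell and the picture viewer there is one more tool, called after "Call:" in YAML: its name, and indented under it one key for each argument. drive_tool: Moves the arm, as the interface text tells. Its arguments: {"type":"object","properties":{"plan":{"type":"array","items":{"type":"object","properties":{"dp":{"type":"array","items":{"type":"number"}},"yaw":{"type":"number"},"grip":{"type":"number"}}}},"squeeze":{"type":"number"}},"required":["plan"]}

```bash
mkdir -p pics; ls; cat > h.py <<'E'
import numpy as np,cv2
from rig import telemetry,eyes,job
def grab(n,f=None):
    d=eyes.get_image(n)
    if f: cv2.imwrite('pics/'+f,d['pixels'][:,:,::-1])
    return d
def ray(d,u,v):
    x=(u-d['cx'])/d['fx'];y=(v-d['cy'])/d['fy'];X,Y=x,y
    for _ in range(20):
        s=1+d['k1']*(X*X+Y*Y);X,Y=x/s,y/s
    T=np.array(d['cam_to_world']);r=T[:3,:3]@[X,Y,1];return T[:3,3],r/np.linalg.norm(r)
def plane(d,u,v,z):
    o,r=ray(d,u,v);return o+r*(z-o[2])/r[2]
def two(d1,p1,d2,p2):
    o1,r1=ray(d1,*p1);o2,r2=ray(d2,*p2)
    t=np.linalg.lstsq(np.c_[r1,-r2],o2-o1,rcond=None)[0]
    a=o1+r1*t[0];b=o2+r2*t[1];return (a+b)/2,np.linalg.norm(a-b)
def proj(d,P):
    T=np.array(d['cam_to_world']);p=T[:3,:3].T@(np.array(P)-T[:3,3]);x,y=p[:2]/p[2];s=1+d['k1']*(x*x+y*y)
    return np.array([d['fx']*x*s+d['cx'],d['fy']*y*s+d['cy']])
E
python3 - <<'E'
from h import *
import pickle
D={n:grab(n,n+'0.png') for n in('scene','top')}
pickle.dump(D,open('d0.pkl','wb'))
for n,d in D.items():print(n,d['fx'],d['k1'],np.round(d['cam_to_world'],3).tolist())
s=telemetry.get_state();print(s)
E
```

```text
pics
scene 535.2564365106476 -0.15910465046982877 [[-0.762, -0.413, 0.498, 0.021], [-0.647, 0.503, -0.572, 0.643], [-0.014, -0.759, -0.651, 0.861], [0.0, 0.0, 0.0, 1.0]]
top 490.79157879799044 -0.011411539994088178 [[0.009, -0.995, 0.102, 0.48], [-1.0, -0.007, 0.018, -0.02], [-0.017, -0.102, -0.995, 1.107], [0.0, 0.0, 0.0, 1.0]]
{'clock': 0.1, 'joints': array([-1.47426708e+00,  2.91225300e-01, -1.54023651e-01,  1.12669125e+00,
        3.97578910e-05,  1.43149826e+00]), 'joint_velocities': array([ 2.09937255e-05, -1.30277568e-03,  2.65703320e-03,  1.06334437e-03,
       -7.62384894e-04, -1.46832447e-03]), 'tau': array([ 1.85909914e-03, -5.37978029e+01,  3.31917000e+01,  9.32888535e-03,
       -1.14368061e-04,  6.93803841e-06]), 'eef_pos': array([ 0.12264595, -0.51008937,  0.23079917]), 'tool_rot': array([-5.71379999e-04,  9.93056075e-01,  1.17640577e-01,  3.21039775e-05]), 'ft_force': array([ 1.30809511, -0.57846866,  0.09450138]), 'moment': array([ 0.01434136, -0.01074417,  0.00607922]), 'grip_width': 0.08533403895947936}
```

View pics/scene0.png

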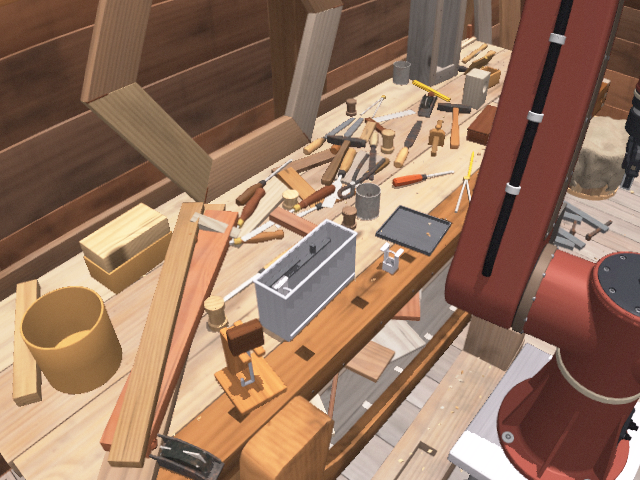

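View pics/top0.png

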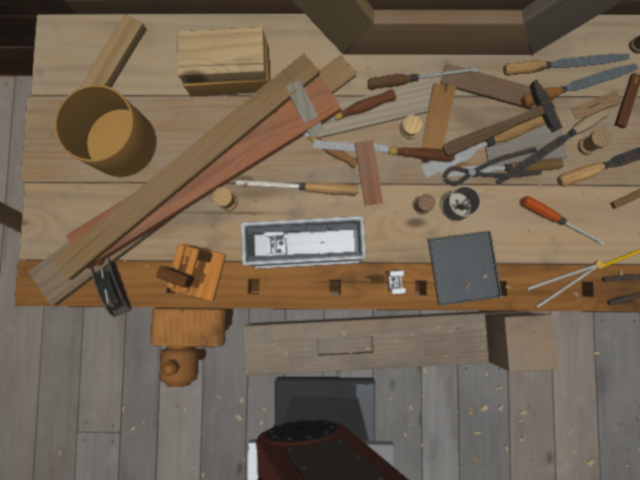

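The scene view shows the rod hanging in its stand (handle about 245,337), with the tank at (305,280) and the tray at (415,230). The small look-alike basket is at (391,262). In the top view the handle is at (172,274), the tank at (304,241), the basket bail at about (274,243) and the tray at (464,267). I'll view enlarged crops.

```bash
python3 - <<'E'
from h import *
a=cv2.imread('pics/scene0.png');b=cv2.imread('pics/top0.png')
A=cv2.resize(a[215:425,205:365],None,fx=2.5,fy=2.5,interpolation=cv2.INTER_CUBIC) # 400x525
cv2.imwrite('pics/c1.png',A)
B1=cv2.resize(b[205:280,235:375],None,fx=4,fy=4,interpolation=cv2.INTER_CUBIC)
B2=cv2.resize(b[230:310,145:285],None,fx=3.5,fy=3.5,interpolation=cv2.INTER_CUBIC)
C=np.zeros((600,560,3),np.uint8);C[:300]=B1;C[300:580,:490]=B2
cv2.imwrite('pics/c2.png',C)
E
```

```text
(no output)
```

View pics/c1.png

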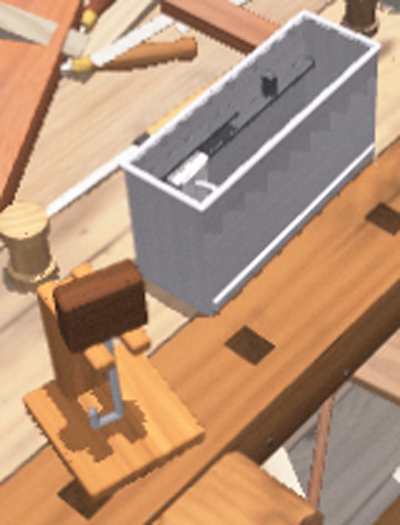

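View pics/c2.png

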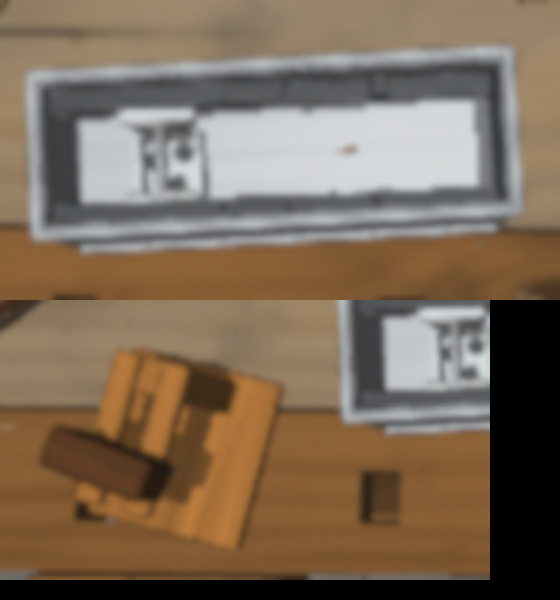

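The scene crop shows the rod's hook pointing left (towards world +y), and the basket's bail as a light arc at about (205,185). The top crop shows the basket at the tank's left (+y) end, with the strip edge steps on the right, and the fork opening downwards (world −x). I'll make one zoomed montage for corner picks and also compute mask-based estimates.

```bash
python3 - <<'E'
from h import *
import pickle
D=pickle.load(open('d0.pkl','rb'))
def z(n,x,y,w,h,s):
    return cv2.resize(D[n]['pixels'][y:y+h,x:x+w,::-1],None,fx=s,fy=s,interpolation=cv2.INTER_CUBIC)
C=np.zeros((600,800,3),np.uint8)
def put(im,x,y):C[y:y+im.shape[0],x:x+im.shape[1]]=im
put(z('top',150,235,50,37+13,6),0,0)        # 300x300
put(z('scene',222,312,50,50,6),0,300)
put(z('top',255,220,50,50,6),300,0)
put(z('scene',262,260,50,50,6),300,300)
put(z('scene',225,345,33,60,6),600,0)
put(z('scene',305,225,33,38,6),600,365)
for i in range(0,600,60):
    cv2.line(C,(0,i),(5,i),(0,255,0));
cv2.imwrite('pics/c3.png',C)
E
```

```text
(no output)
```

View pics/c3.png

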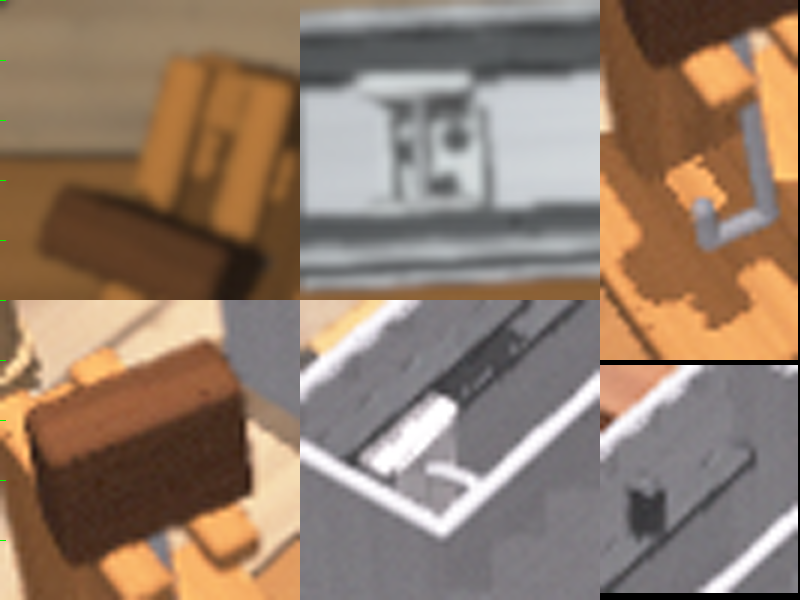

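The montage shows the handle's top face in both views, the far basket lug (white), the bail arc and the hook. I'll triangulate these points.

```bash
python3 - <<'E'
from h import *
import pickle
np.set_printoptions(precision=4,suppress=True)
D=pickle.load(open('d0.pkl','rb'));S,T=D['scene'],D['top']
def c(p,o,s):return ((p[0]+.5)/s+o[0]-.5,(p[1]+.5)/s+o[1]-.5)
H={}
for n,t,s in [('TL',(65,190),(33,108)),('TR',(232,235),(207,42)),('BL',(42,248),(47,165)),('BR',(215,292),(243,80))]:
    P,e=two(T,c(t,(150,235),6),S,c(s,(222,312),6));H[n]=P;print('handle',n,P,e, 'top@.18',plane(T,*c(t,(150,235),6),.18)[:2],'sc@.18',plane(S,*c(s,(222,312),6),.18)[:2])
K={}
for n,t,s in [('TL',(27,72),(122,165)),('TR',(513,46),(305,12)),('BR',(522,215),(380,42)),('BL',(32,240),(205,208))]:
    P,e=two(T,c(t,(235,205),4),S,c(s,(205,215),2.5));K[n]=P;print('tank',n,P,e,plane(T,*c(t,(235,205),4),.133)[:2],plane(S,*c(s,(205,215),2.5),.133)[:2])
for n,t,s in [('fluglarge',(116,86),(108,135))]:
    print(n,two(T,c(t,(255,220),6),S,c(s,(262,260),6)),plane(T,*c(t,(255,220),6),.092)[:2],plane(S,*c(s,(262,260),6),.092)[:2])
print('bail top',plane(T,*c((118,150),(255,220),6),.082))
for p in [(130,170),(150,170),(170,183)]:print('bail sc',plane(S,*c(p,(262,260),6),.082))
# near lug top view
print('nearlug',plane(T,*c((135,206),(255,220),6),.092))
# tray: dark mask in top
hsv=cv2.cvtColor(T['pixels'],cv2.COLOR_RGB2HSV)
m=((hsv[...,1]<70)&(hsv[...,2]<110)).astype(np.uint8);m[:, :420]=0;m[:,510:]=0;m[:225]=0;m[315:]=0
k=max(cv2.findContours(m,0,2)[0],key=cv2.contourArea);r=cv2.minAreaRect(k);print(r)
for b in cv2.boxPoints(r):print(plane(T,*b,.012))
print('spool2',plane(T,425,203,.05),'tin',plane(T,461,204,.07),'spool1',plane(T,224,197,.07),'small',plane(T,397,281,.03))
E
```

```text
handle TL [0.5244 0.3047 0.1806] 6.121546384739183e-05 top@.18 [0.5244 0.3049] sc@.18 [0.5248 0.3044]
handle TR [0.5102 0.2524 0.1737] 0.001616383230343125 top@.18 [0.5106 0.2511] sc@.18 [0.505  0.2556]
handle BL [0.5073 0.3136 0.177 ] 0.0032285393937874795 top@.18 [0.506  0.3114] sc@.18 [0.5066 0.3159]
handle BR [0.4918 0.2566 0.1746] 0.0023288529722445563 top@.18 [0.4926 0.2558] sc@.18 [0.4871 0.2591]
tank TL [0.6154 0.1612 0.1308] 0.0014434449231671505 [0.6157 0.1612] [0.613  0.1623]
tank TR [ 0.6311 -0.083   0.1285] 0.0003273859730772976 [ 0.6305 -0.0826] [ 0.6272 -0.0786]
tank BR [ 0.547  -0.086   0.1351] 0.0034263083802496225 [ 0.5458 -0.0871] [ 0.55   -0.0871]
tank BL [0.5308 0.1559 0.1342] 0.00122886277512932 [0.5313 0.1565] [0.5311 0.1548]
fluglarge (array([0.6002, 0.1018, 0.0912]), np.float64(0.00502349971593941)) [0.5981 0.1001] [0.6019 0.1036]
bail top [0.5767 0.1001 0.082 ]
bail sc [0.5917 0.1042 0.082 ]
bail sc [0.5864 0.0998 0.082 ]
bail sc [0.5769 0.1    0.082 ]
nearlug [0.5563 0.0927 0.092 ]
((464.5810852050781, 267.4864807128906), (68.8831787109375, 64.77320098876953), 80.53767395019531)
[ 0.5988 -0.2337  0.012 ]
[ 0.6239 -0.3768  0.012 ]
[ 0.4728 -0.3979  0.012 ]
[ 0.4482 -0.2568  0.012 ]
spool2 [ 0.6731 -0.223   0.05  ] tin [ 0.6678 -0.2958  0.07  ] spool1 [0.6799 0.212  0.07  ] small [ 0.5038 -0.1638  0.03  ]
```

Call:
drive_tool:
  plan:
    - {"dp": [0.03, 0.05, 0.01], "yaw": 6, "grip": 0.0854}
    - {"dp": [0.03, 0.05, 0.01], "yaw": 6, "grip": 0.0854}
    - {"dp": [0.03, 0.05, 0.01], "yaw": 6, "grip": 0.0854}
    - {"dp": [0.03, 0.05, 0.01], "yaw": 6, "grip": 0.0854}
    - {"dp": [0.03, 0.05, 0.01], "yaw": 6, "grip": 0.0854}
    - {"dp": [0.03, 0.05, 0.01], "yaw": 6, "grip": 0.0854}
    - {"dp": [0.03, 0.05, 0], "yaw": 6, "grip": 0.0854}
    - {"dp": [0.03, 0.05, 0], "yaw": 6, "grip": 0.0854}
    - {"dp": [0.03, 0.05, 0], "yaw": 6, "grip": 0.0854}
    - {"dp": [0.03, 0.05, 0], "yaw": 6, "grip": 0.0854}
    - {"dp": [0.03, 0.05, 0], "yaw": 0, "grip": 0.0854}
    - {"dp": [0.03, 0.05, 0], "yaw": 0, "grip": 0.0854}

```text
clock: 1.6
eef_pos: [0.488, 0.1087, 0.2903]
tool_rot: [-0.0, 0.793, 0.61, 0.0]
ft_force: [0.3, -1.8, 0.7]
grip_width: 0.0854
```

Call:
drive_tool:
  plan:
    - {"dp": [0.005, 0.05, 0], "yaw": 1, "grip": 0.0854}
    - {"dp": [0.005, 0.05, 0], "yaw": 0, "grip": 0.0854}
    - {"dp": [0.005, 0.045, 0], "yaw": 0, "grip": 0.0854}
    - {"dp": [0.003, 0.018, 0], "yaw": 0, "grip": 0.0854}
    - {"dp": [0.001, 0.005, -0.03], "yaw": 0, "grip": 0.0854}
    - {"dp": [0, 0, -0.02], "yaw": 0, "grip": 0.0854}
    - {"dp": [0, 0, 0], "yaw": 0, "grip": 0.0854}

```text
clock: 2.48
eef_pos: [0.5073, 0.2849, 0.2358]
tool_rot: [-0.001, 0.786, 0.619, -0.002]
ft_force: [-0.2, -0.5, 0.5]
grip_width: 0.0853
```

Call:
drive_tool:
  plan:
    - {"dp": [0, -0.002, -0.035], "yaw": 0, "grip": 0.0854}
    - {"dp": [0, 0, -0.03], "yaw": 0, "grip": 0.0854}
    - {"dp": [0, 0, -0.02], "yaw": 0, "grip": 0.07}
    - {"dp": [0, 0, -0.006], "yaw": 0, "grip": 0.05}
    - {"dp": [0, 0, 0], "yaw": 0, "grip": 0.04}
    - {"dp": [0, 0, 0], "yaw": 0, "grip": 0.036}
  squeeze: 50

```text
clock: 3.22
eef_pos: [0.5107, 0.2811, 0.1487]
tool_rot: [0.001, 0.787, 0.617, 0.001]
ft_force: [-0.5, -0.4, 0.2]
grip_width: 0.0359
```

```bash
python3 - <<'E'
from h import *
d=grab('scene');e=grab('top')
s=telemetry.get_state();print(s['eef_pos'],s['ft_force'],s['grip_width'])
A=cv2.resize(d['pixels'][270:400,190:320,::-1],None,fx=4,fy=4,interpolation=cv2.INTER_CUBIC)
cv2.imwrite('pics/g1.png',A)
E
```

```text
[0.51070784 0.28120121 0.1485622 ] [-1.31463579  0.15946108 -0.08834282] 0.03605906047024628
```

View pics/g1.png

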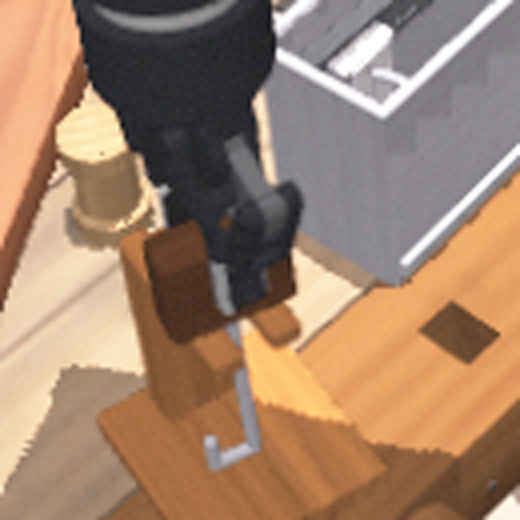

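The near finger sits in front of the handle, slightly right of its middle, and the rod is still seated. I'll lower a little, close, then lift.

Call:
drive_tool:
  plan:
    - {"dp": [-0.002, 0.001, -0.006], "yaw": 0, "grip": 0.034}
    - {"dp": [0, 0, 0], "yaw": 0, "grip": 0.015}
    - {"dp": [0, 0, 0], "yaw": 0, "grip": 0.015}
    - {"dp": [0, 0, 0], "yaw": 0, "grip": 0.015}
    - {"dp": [0, 0, 0], "yaw": 0, "grip": 0.015}
    - {"dp": [0, 0, 0], "yaw": 0, "grip": 0.015}
  squeeze: 60

```text
clock: 4.08
eef_pos: [0.5089, 0.2825, 0.1426]
tool_rot: [0.001, 0.787, 0.617, 0.002]
ft_force: [0.3, -0.6, -2.3]
grip_width: 0.0237
```

```bash
python3 - <<'E'
from h import *
s=telemetry.get_state();print(s['eef_pos'],s['ft_force'],s['moment'],s['grip_width'],s['tool_rot'])
E
```

```text
[0.50888103 0.28248549 0.14260787] [ 0.26390658 -0.59038863 -2.31059043] [-0.01061656 -0.01181234 -0.0168706 ] 0.023663566169166546 [0.00082962 0.78661863 0.61743671 0.00153675]
```

Call:
drive_tool:
  plan:
    - {"dp": [0, 0, 0.006], "yaw": 0, "grip": 0.015}
    - {"dp": [0, 0, 0.006], "yaw": 0, "grip": 0.015}
    - {"dp": [-0.0097, 0.0024, 0], "yaw": 0, "grip": 0.015}
    - {"dp": [-0.0194, 0.0047, 0], "yaw": 0, "grip": 0.015}
    - {"dp": [-0.0194, 0.0047, 0], "yaw": 0, "grip": 0.015}
    - {"dp": [-0.015, 0.0037, 0], "yaw": 0, "grip": 0.015}
    - {"dp": [0, 0, 0.03], "yaw": 0, "grip": 0.015}
    - {"dp": [0, 0, 0.05], "yaw": 0, "grip": 0.015}
    - {"dp": [0, 0, 0.05], "yaw": 0, "grip": 0.015}
    - {"dp": [0, 0, 0.02], "yaw": 0, "grip": 0.015}
    - {"dp": [0, 0, 0], "yaw": 0, "grip": 0.015}

```text
clock: 5.45
eef_pos: [0.4377, 0.2988, 0.3099]
tool_rot: [0.0, 0.786, 0.618, 0.001]
ft_force: [0.0, -0.3, -2.9]
grip_width: 0.024
```

```bash
python3 - <<'E'
from h import *
import pickle
D={n:grab(n,n+'1.png') for n in('scene','top')};pickle.dump(D,open('d1.pkl','wb'))
s=telemetry.get_state();print(s['eef_pos'],s['ft_force'],s['moment'],s['grip_width'],s['tool_rot'])
p=s['eef_pos'];o=p-[0,0,.0126];a=np.deg2rad(76.3);ux=np.array([np.cos(a),np.sin(a),0])
for n,P in [('o',o),('shankbot',o-[0,0,.1]),('bar end',o+ux*.02-[0,0,.1]),('tip',o+ux*.02-[0,0,.0805])]:
    print(n,[proj(D[k],P).round(1) for k in D])
C=np.zeros((600,800,3),np.uint8)
for i,k in enumerate(D):
    u,v=proj(D[k],o-[0,0,.05]).astype(int);z=6 if k=='scene' else 5
    w,h=400//z,600//z;x,y=u-w//2,v-h//2;print(k,'crop',x,y,z)
    im=cv2.resize(D[k]['pixels'][y:y+h,x:x+w,::-1],None,fx=z,fy=z,interpolation=cv2.INTER_CUBIC)
    C[:im.shape[0],400*i:400*i+im.shape[1]]=im
cv2.imwrite('pics/r1.png',C)
E
```

```text
[0.4370402  0.29837428 0.30802593] [ 0.97479284  0.92863371 -2.17868088] [ 0.03574609 -0.01782834 -0.00512402] 0.02375604616270986 [ 1.78382569e-04  7.86238929e-01  6.17922403e-01 -4.68720808e-04]
o [array([260.5, 304.9]), array([137.9, 315.6])]
shankbot [array([266.2, 348.3]), array([159., 313.])]
bar end [array([255.3, 354.2]), array([148.8, 310.3])]
tip [array([254.1, 346.4]), array([144.8, 310.7])]
scene crop 230 277 6
top crop 109 254 5
```

View pics/r1.png

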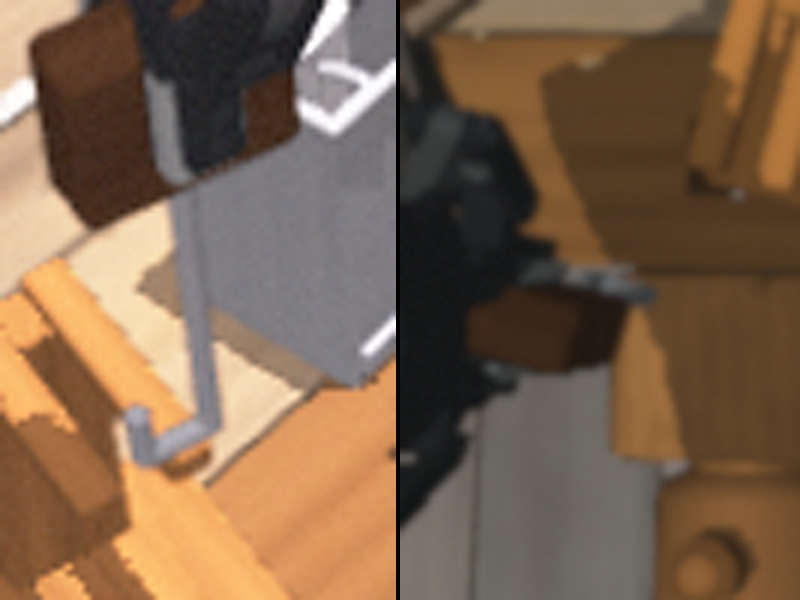

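The hook corner is at scene (265,348) and the lip tip at (253,346), within about 1 px of prediction, so the rod is held upright and its pose is known. Now I'll move over the tank and turn it.

Call:
drive_tool:
  plan:
    - {"dp": [0.02, -0.03, 0], "yaw": 3, "grip": 0.015}
    - {"dp": [0.024, -0.04, 0], "yaw": 4, "grip": 0.015}
    - {"dp": [0.024, -0.04, 0], "yaw": 4, "grip": 0.015}
    - {"dp": [0.024, -0.04, 0], "yaw": 4, "grip": 0.015}
    - {"dp": [0.024, -0.04, 0], "yaw": 2, "grip": 0.015}
    - {"dp": [0.018, -0.03, 0], "yaw": 0, "grip": 0.015}
    - {"dp": [0.006, -0.01, 0], "yaw": 0, "grip": 0.015}
    - {"dp": [0, 0, 0], "yaw": 0, "grip": 0.015}

```text
clock: 6.55
eef_pos: [0.5743, 0.0613, 0.2944]
tool_rot: [-0.006, 0.682, 0.731, -0.008]
ft_force: [-0.2, 0.2, -0.8]
grip_width: 0.0236
```

```bash
cat > st.py <<'E'
from h import *
np.set_printoptions(precision=4,suppress=True)
s=telemetry.get_state();q=s['tool_rot'];print(s['clock'],s['eef_pos'],'F',s['ft_force'],'M',s['moment'],s['grip_width'],'yaw',np.degrees(2*np.arctan2(q[2],q[1])),'tilt',q[[0,3]])
E
python3 st.py
```

```text
6.55 [0.5743 0.0613 0.2944] F [-0.2189  0.2282 -0.7766] M [ 0.0551  0.0106 -0.0005] 0.02363257226145623 yaw 94.02205338676187 tilt [-0.0058 -0.0079]
```

Call:
drive_tool:
  plan:
    - {"dp": [0.005, 0.001, 0], "yaw": -0.5, "grip": 0.015}
    - {"dp": [0, 0, -0.01], "yaw": 0, "grip": 0.015}
    - {"dp": [0, 0, -0.02], "yaw": 0, "grip": 0.015}
    - {"dp": [0, 0, -0.02], "yaw": 0, "grip": 0.015}
    - {"dp": [0, 0, -0.02], "yaw": 0, "grip": 0.015}
    - {"dp": [0, 0, -0.005], "yaw": 0, "grip": 0.015}
    - {"dp": [0, 0, 0], "yaw": 0, "grip": 0.015}

```text
clock: 7.42
eef_pos: [0.5766, 0.0687, 0.2153]
tool_rot: [-0.007, 0.683, 0.731, -0.008]
ft_force: [0.3, -0.1, -0.6]
grip_width: 0.0238
```

```bash
python3 st.py
```

```text
7.425 [0.5766 0.0687 0.2153] F [ 0.2934 -0.055  -0.5998] M [-0.0202 -0.0502 -0.0273] 0.023799302734767155 yaw 93.91062937780754 tilt [-0.0067 -0.008 ]
```

Call:
drive_tool:
  plan:
    - {"dp": [0.004, -0.008, 0], "yaw": 0, "grip": 0.015}
    - {"dp": [0, 0, 0], "yaw": 0, "grip": 0.015}

```text
clock: 7.68
eef_pos: [0.5815, 0.0604, 0.2166]
tool_rot: [-0.006, 0.682, 0.731, -0.007]
ft_force: [-0.6, 0.4, -1.6]
grip_width: 0.0236
```

```bash
python3 st.py
```

```text
7.675 [0.5815 0.0604 0.2166] F [-0.5716  0.4168 -1.6457] M [0.0354 0.0042 0.0381] 0.023632039382655897 yaw 93.93822114670803 tilt [-0.0058 -0.0073]
```

Call:
drive_tool:
  plan:
    - {"dp": [0, 0, -0.015], "yaw": 0, "grip": 0.015}
    - {"dp": [0, 0, -0.015], "yaw": 0, "grip": 0.015}
    - {"dp": [0, 0, 0], "yaw": 0, "grip": 0.015}

```text
clock: 8.05
eef_pos: [0.5815, 0.0601, 0.1844]
tool_rot: [-0.006, 0.683, 0.731, -0.007]
ft_force: [-0.6, -1.0, -1.8]
grip_width: 0.0234
```

```bash
python3 st.py
```

```text
8.05 [0.5815 0.0601 0.1844] F [-0.5641 -1.0483 -1.7791] M [ 0.0003 -0.0165 -0.0484] 0.023394792704755866 yaw 93.90559444095811 tilt [-0.0059 -0.0073]
```

Call:
drive_tool:
  plan:
    - {"dp": [0, 0, -0.014], "yaw": 0, "grip": 0.015}
    - {"dp": [0, 0, -0.007], "yaw": 0, "grip": 0.015}
    - {"dp": [0, 0, 0], "yaw": 0, "grip": 0.015}

```text
clock: 8.43
eef_pos: [0.5812, 0.0602, 0.1616]
tool_rot: [-0.006, 0.683, 0.731, -0.007]
ft_force: [1.0, -0.4, -1.4]
grip_width: 0.0234
```

```bash
python3 st.py; python3 - <<'E'
from h import *
d=grab('scene')
cv2.imwrite('pics/k1.png',cv2.resize(d['pixels'][220:320,245:365,::-1],None,fx=6,fy=6,interpolation=cv2.INTER_CUBIC))
E
```

```text
8.425 [0.5812 0.0602 0.1616] F [ 1.0286 -0.3594 -1.43  ] M [ 0.0231  0.0034 -0.0167] 0.02343794683888777 yaw 93.91378677112378 tilt [-0.0061 -0.0075]
```

View pics/k1.png

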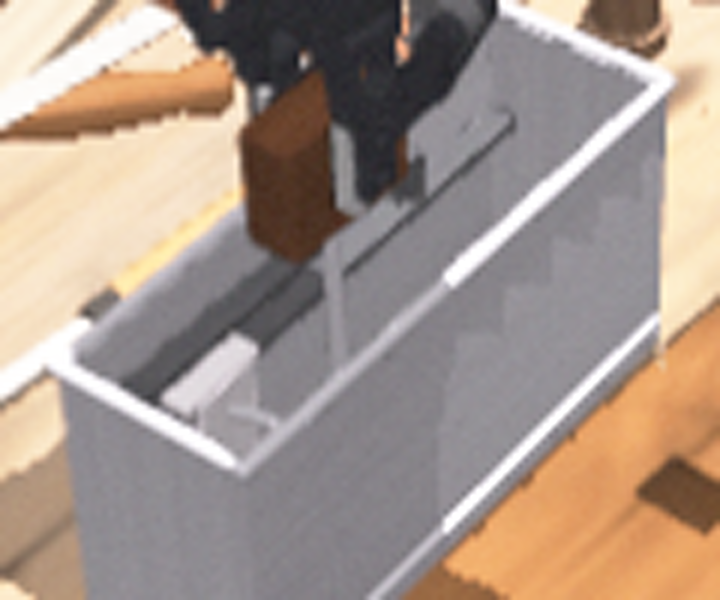

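The shank hangs clear in the tank (crop 335,300), with the bail ahead of it at (255,412). I'll slide the hook under the bail.

Call:
drive_tool:
  plan:
    - {"dp": [-0.0005, 0.008, 0.002], "yaw": 0, "grip": 0.015}
    - {"dp": [-0.0005, 0.008, 0], "yaw": 0, "grip": 0.015}
    - {"dp": [-0.0005, 0.007, 0], "yaw": 0, "grip": 0.015}
    - {"dp": [0, 0.003, 0], "yaw": 0, "grip": 0.015}
    - {"dp": [0, 0, 0], "yaw": 0, "grip": 0.015}

```text
clock: 9.1
eef_pos: [0.5804, 0.0888, 0.1653]
tool_rot: [-0.005, 0.682, 0.731, -0.007]
ft_force: [0.2, 0.1, -1.9]
grip_width: 0.0232
```

```bash
python3 st.py
```

```text
9.1 [0.5804 0.0888 0.1653] F [ 0.1569  0.1322 -1.8714] M [0.0221 0.06   0.0071] 0.023245645404847325 yaw 93.96069573194767 tilt [-0.0053 -0.0066]
```

Call:
drive_tool:
  plan:
    - {"dp": [0, 0, 0.01], "yaw": 0, "grip": 0.015}
    - {"dp": [0, 0, 0.008], "yaw": 0, "grip": 0.015}
    - {"dp": [0, 0, 0.003], "yaw": 0, "grip": 0.015}
    - {"dp": [0, 0, 0.003], "yaw": 0, "grip": 0.015}
    - {"dp": [0, 0, 0.002], "yaw": 0, "grip": 0.015}
    - {"dp": [0, 0, 0.0], "yaw": 0, "grip": 0.015}

```text
clock: 9.85
eef_pos: [0.5805, 0.0881, 0.1934]
tool_rot: [-0.005, 0.683, 0.731, -0.007]
ft_force: [-0.4, -0.1, -2.2]
grip_width: 0.0237
```

```bash
python3 st.py
```

```text
9.85 [0.5805 0.0881 0.1934] F [-0.3924 -0.1343 -2.1597] M [-0.0179 -0.0007 -0.0287] 0.02366555314388534 yaw 93.91271191165436 tilt [-0.0051 -0.0065]
```

```bash
python3 - <<'E'
from h import *
d=grab('scene','scene2.png')
k=cv2.resize(d['pixels'][220:320,245:365,::-1],None,fx=6,fy=6,interpolation=cv2.INTER_CUBIC)
cv2.imwrite('pics/k2.png',k);o=cv2.imread('pics/k1.png')
for n,(x,y,w,h) in {'lug':(160,330,90,85),'bail':(225,395,40,25),'rim':(60,350,90,60)}.items():
    r=cv2.matchTemplate(k[y-40:y+h+40,x-40:x+w+40],o[y:y+h,x:x+w],5);_,v,_,p=cv2.minMaxLoc(r);print(n,v,(p[0]-40)/6,(p[1]-40)/6)
P=np.array([.5767,.1,.08]);print(proj(d,P+[0,0,.004])-proj(d,P),proj(d,P+[0,-.01,0])-proj(d,P))
E
```

```text
lug 0.9446761608123779 1.3333333333333333 -1.5
bail 0.8309177160263062 -0.16666666666666666 -2.0
rim 0.9518643021583557 0.16666666666666666 0.5
[-0.0999777  -1.37680917] [ 3.28732021 -2.65833745]
```

View pics/k2.png

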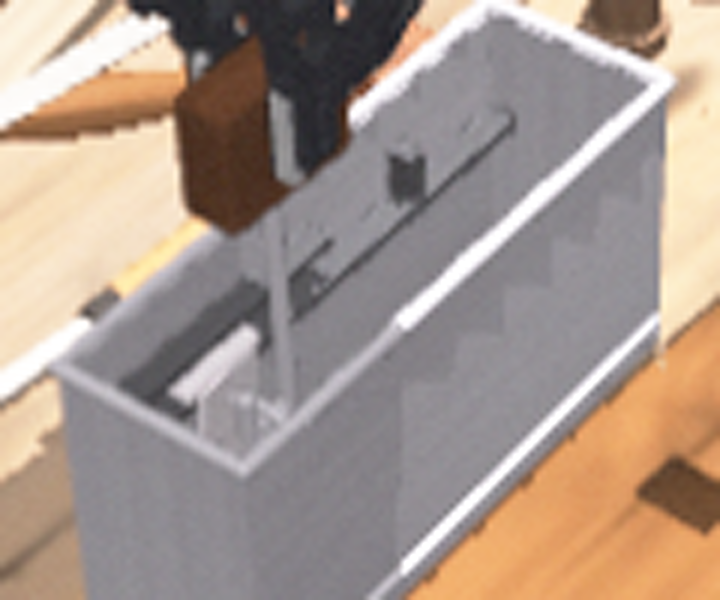

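The basket has risen about 4–5 mm and hangs on the hook (lug blob moved up 1.5 px, bail at crop 262,405). The first 45 mm is guaranteed free, so I'll draw it that far, then go in small steps.

Call:
drive_tool:
  plan:
    - {"dp": [0.0002, -0.003, 0], "yaw": 0, "grip": 0.015}
    - {"dp": [0.0003, -0.005, 0], "yaw": 0, "grip": 0.015}
    - {"dp": [0.0003, -0.005, 0], "yaw": 0, "grip": 0.015}
    - {"dp": [0.0003, -0.005, 0], "yaw": 0, "grip": 0.015}
    - {"dp": [0.0003, -0.005, 0], "yaw": 0, "grip": 0.015}
    - {"dp": [0.0003, -0.005, 0], "yaw": 0, "grip": 0.015}
    - {"dp": [0.0003, -0.005, 0], "yaw": 0, "grip": 0.015}
    - {"dp": [0.0002, -0.004, 0], "yaw": 0, "grip": 0.015}
    - {"dp": [0.0001, -0.002, 0], "yaw": 0, "grip": 0.015}

```text
clock: 11.02
eef_pos: [0.5827, 0.046, 0.1927]
tool_rot: [-0.005, 0.683, 0.731, -0.007]
ft_force: [-1.1, 1.5, -2.4]
grip_width: 0.0236
```

```bash
python3 st.py
```

```text
11.025 [0.5827 0.046  0.1927] F [-1.1348  1.5326 -2.4222] M [-0.0185  0.015  -0.0159] 0.023641452730853323 yaw 93.8899212955073 tilt [-0.0055 -0.007 ]
```

Call:
drive_tool:
  plan:
    - {"dp": [0.0001, -0.002, 0], "yaw": 0, "grip": 0.015}
    - {"dp": [0.0001, -0.002, 0], "yaw": 0, "grip": 0.015}
    - {"dp": [0.0001, -0.002, 0], "yaw": 0, "grip": 0.015}
    - {"dp": [0.0001, -0.002, 0], "yaw": 0, "grip": 0.015}
    - {"dp": [0.0001, -0.002, 0], "yaw": 0, "grip": 0.015}
    - {"dp": [0.0001, -0.002, 0], "yaw": 0, "grip": 0.015}
    - {"dp": [0.0001, -0.002, 0], "yaw": 0, "grip": 0.015}
    - {"dp": [0.0001, -0.002, 0], "yaw": 0, "grip": 0.015}

```text
clock: 12.02
eef_pos: [0.5835, 0.0292, 0.1927]
tool_rot: [-0.006, 0.683, 0.731, -0.007]
ft_force: [-0.8, 0.1, -1.9]
grip_width: 0.0233
```

```bash
python3 st.py
```

```text
12.025 [0.5835 0.0292 0.1927] F [-0.7696  0.1337 -1.9311] M [ 0.0294 -0.003  -0.04  ] 0.023346094746779036 yaw 93.91394190294986 tilt [-0.0055 -0.007 ]
```

```bash
python3 - <<'E'
from h import *
import pickle
D=pickle.load(open('d0.pkl','rb'));S,T=D['scene'],D['top']
for z in(.09,.1,.11):print(z,plane(S,312.5,250,z),plane(T,235+375/4,205+22,z),plane(T,235+450/4,205+22,z))
E
```

```text
0.09 [ 0.61703812 -0.0172306   0.09      ] [ 0.61372574 -0.01416456  0.09      ] [ 0.61400106 -0.0533141   0.09      ]
0.1 [ 0.6093084  -0.00866306  0.1       ] [ 0.6124097  -0.01422341  0.1       ] [ 0.61268231 -0.05298806  0.1       ]
0.11 [ 6.01578674e-01 -9.55217693e-05  1.10000000e-01] [ 0.61109365 -0.01428226  0.11      ] [ 0.61136355 -0.05266202  0.11      ]
```

Call:
drive_tool:
  plan:
    - {"dp": [0.0001, -0.002, 0], "yaw": 0, "grip": 0.015}
    - {"dp": [0.0001, -0.002, 0], "yaw": 0, "grip": 0.015}
    - {"dp": [0.0001, -0.002, 0], "yaw": 0, "grip": 0.015}
    - {"dp": [0.0001, -0.002, 0], "yaw": 0, "grip": 0.015}
    - {"dp": [0.0001, -0.002, 0], "yaw": 0, "grip": 0.015}
    - {"dp": [0.0001, -0.002, 0], "yaw": 0, "grip": 0.015}
    - {"dp": [0.0001, -0.002, 0], "yaw": 0, "grip": 0.015}
    - {"dp": [0.0001, -0.002, 0], "yaw": 0, "grip": 0.015}
    - {"dp": [0.0001, -0.002, 0], "yaw": 0, "grip": 0.015}
    - {"dp": [0.0001, -0.002, 0], "yaw": 0, "grip": 0.015}

```text
clock: 13.28
eef_pos: [0.5846, 0.0077, 0.1927]
tool_rot: [-0.005, 0.683, 0.731, -0.007]
ft_force: [0.0, 0.1, -1.6]
grip_width: 0.0235
```

```bash
python3 st.py
```

```text
13.275 [0.5846 0.0077 0.1927] F [ 0.0098  0.1001 -1.5847] M [-0.025   0.0031  0.0013] 0.02346456523965743 yaw 93.91345957514018 tilt [-0.0055 -0.007 ]
```

Call:
drive_tool:
  plan:
    - {"dp": [0.0001, -0.002, 0], "yaw": 0, "grip": 0.015}
    - {"dp": [0.0001, -0.002, 0], "yaw": 0, "grip": 0.015}
    - {"dp": [0.0001, -0.002, 0], "yaw": 0, "grip": 0.015}
    - {"dp": [0.0001, -0.002, 0], "yaw": 0, "grip": 0.015}
    - {"dp": [0.0001, -0.002, 0], "yaw": 0, "grip": 0.015}
    - {"dp": [0.0001, -0.002, 0], "yaw": 0, "grip": 0.015}

```text
clock: 14.02
eef_pos: [0.5852, -0.0051, 0.1927]
tool_rot: [-0.006, 0.683, 0.731, -0.007]
ft_force: [-0.1, 0.2, -2.7]
grip_width: 0.0236
```

```bash
python3 st.py
```

```text
14.025 [ 0.5852 -0.0051  0.1927] F [-0.0637  0.2493 -2.6837] M [ 0.2386 -0.1234  0.0006] 0.02358937258864216 yaw 93.91236302685444 tilt [-0.0055 -0.0069]
```

Call:
drive_tool:
  plan:
    - {"dp": [0, 0, 0], "yaw": 0, "grip": 0.015}

```text
clock: 14.15
eef_pos: [0.5852, -0.0053, 0.1927]
tool_rot: [-0.006, 0.683, 0.731, -0.007]
ft_force: [-0.3, 0.4, -2.9]
grip_width: 0.0238
```

```bash
python3 st.py
```

```text
14.15 [ 0.5852 -0.0053  0.1927] F [-0.2848  0.4218 -2.8721] M [-0.0247  0.0037  0.0128] 0.023816387152147178 yaw 93.90496149377282 tilt [-0.0056 -0.007 ]
```

Call:
drive_tool:
  plan:
    - {"dp": [0, -0.001, 0], "yaw": 0, "grip": 0.015}
    - {"dp": [0, -0.001, 0], "yaw": 0, "grip": 0.015}

```text
clock: 14.4
eef_pos: [0.5851, -0.007, 0.1926]
tool_rot: [-0.006, 0.682, 0.731, -0.007]
ft_force: [-0.4, 0.8, -1.7]
grip_width: 0.0237
```

```bash
python3 st.py
```

```text
14.4 [ 0.5851 -0.007   0.1926] F [-0.3549  0.7518 -1.7166] M [ 0.2445  0.0176 -0.0362] 0.02366959008921709 yaw 93.92241103949037 tilt [-0.0058 -0.0068]
```

Call:
drive_tool:
  plan:
    - {"dp": [0, -0.001, 0], "yaw": 0, "grip": 0.015}
    - {"dp": [0, -0.001, 0], "yaw": 0, "grip": 0.015}
    - {"dp": [0, -0.001, 0], "yaw": 0, "grip": 0.015}

```text
clock: 14.78
eef_pos: [0.5851, -0.0093, 0.1925]
tool_rot: [-0.006, 0.682, 0.731, -0.006]
ft_force: [-0.9, 3.3, -2.7]
grip_width: 0.0234
```

```bash
python3 st.py
```

```text
14.775 [ 0.5851 -0.0093  0.1925] F [-0.8923  3.2816 -2.7128] M [ 0.7942 -0.1574 -0.0531] 0.0233961044088479 yaw 93.948968837803 tilt [-0.0064 -0.0061]
```

Call:
drive_tool:
  plan:
    - {"dp": [0, -0.001, 0], "yaw": 0, "grip": 0.015}
    - {"dp": [0, -0.001, 0], "yaw": 0, "grip": 0.015}
    - {"dp": [0, -0.001, 0], "yaw": 0, "grip": 0.015}

```text
clock: 15.15
eef_pos: [0.5851, -0.0109, 0.1923]
tool_rot: [-0.008, 0.682, 0.731, -0.005]
ft_force: [0.4, 4.4, -2.7]
grip_width: 0.0238
```

```bash
python3 st.py
```

```text
15.15 [ 0.5851 -0.0109  0.1923] F [ 0.3922  4.4105 -2.7457] M [ 1.2215 -0.1587  0.0048] 0.02376817983151178 yaw 93.99534832306249 tilt [-0.0076 -0.0049]
```

The stop is felt: Fy rose steadily to 4.4 N at about 97 mm of travel. I'll ease off and lift carefully.

Call:
drive_tool:
  plan:
    - {"dp": [0, 0.0025, 0], "yaw": 0, "grip": 0.015}
    - {"dp": [0, 0, 0.002], "yaw": 0, "grip": 0.015}
    - {"dp": [0, 0, 0.003], "yaw": 0, "grip": 0.015}
    - {"dp": [0, 0, 0.003], "yaw": 0, "grip": 0.015}

```text
clock: 15.65
eef_pos: [0.5847, -0.0087, 0.2006]
tool_rot: [-0.008, 0.682, 0.731, -0.006]
ft_force: [-0.0, 4.1, -4.2]
grip_width: 0.0236
```

```bash
python3 st.py
```

```text
15.65 [ 0.5847 -0.0087  0.2006] F [-0.0215  4.1017 -4.1643] M [ 1.3081  0.0488 -0.047 ] 0.023555720977750334 yaw 93.98017322441173 tilt [-0.0076 -0.0056]
```

Call:
drive_tool:
  plan:
    - {"dp": [0, 0.002, 0], "yaw": 0, "grip": 0.015}
    - {"dp": [0, 0.001, 0], "yaw": 0, "grip": 0.015}
    - {"dp": [0, 0, 0], "yaw": 0, "grip": 0.015}

```text
clock: 16.02
eef_pos: [0.5852, -0.0068, 0.2013]
tool_rot: [-0.006, 0.682, 0.731, -0.006]
ft_force: [0.3, 0.2, -1.9]
grip_width: 0.0229
```

```bash
python3 st.py
```

```text
16.025 [ 0.5852 -0.0068  0.2013] F [ 0.2994  0.1616 -1.9202] M [-0.0325 -0.0195  0.0567] 0.02292723847894749 yaw 93.94721068988964 tilt [-0.0061 -0.0063]
```

Contact is released, and the height is already past what the strips would allow, so the lugs are in the gap. I'll keep lifting.

Call:
drive_tool:
  plan:
    - {"dp": [0, 0, 0.004], "yaw": 0, "grip": 0.015}
    - {"dp": [0, 0, 0.006], "yaw": 0, "grip": 0.015}
    - {"dp": [0, 0, 0.006], "yaw": 0, "grip": 0.015}
    - {"dp": [0, 0, 0.006], "yaw": 0, "grip": 0.015}

```text
clock: 16.52
eef_pos: [0.5852, -0.0073, 0.2247]
tool_rot: [-0.006, 0.682, 0.731, -0.007]
ft_force: [1.2, 0.6, -1.6]
grip_width: 0.0232
```

```bash
python3 st.py
```

```text
16.525 [ 0.5852 -0.0073  0.2247] F [ 1.1707  0.5911 -1.6208] M [-0.0477 -0.0206 -0.0445] 0.02324240582705253 yaw 93.92996832557034 tilt [-0.0058 -0.0065]
```

Call:
drive_tool:
  plan:
    - {"dp": [0, 0, 0.008], "yaw": 0, "grip": 0.015}
    - {"dp": [0, 0, 0.012], "yaw": 0, "grip": 0.015}
    - {"dp": [0, 0, 0.015], "yaw": 0, "grip": 0.015}
    - {"dp": [0, 0, 0.015], "yaw": 0, "grip": 0.015}
    - {"dp": [0, 0, 0.015], "yaw": 0, "grip": 0.015}
    - {"dp": [0, 0, 0.015], "yaw": 0, "grip": 0.015}
    - {"dp": [0, 0, 0.015], "yaw": 0, "grip": 0.015}
    - {"dp": [0, 0, 0.01], "yaw": 0, "grip": 0.015}
    - {"dp": [0, 0, 0], "yaw": 0, "grip": 0.015}

```text
clock: 17.65
eef_pos: [0.5856, -0.0073, 0.339]
tool_rot: [-0.004, 0.682, 0.731, -0.005]
ft_force: [-0.5, -0.4, -3.0]
grip_width: 0.0234
```

```bash
python3 st.py; python3 - <<'E'
from h import *
d=grab('scene')
cv2.imwrite('pics/L1.png',cv2.resize(d['pixels'][130:330,240:460,::-1],None,fx=3,fy=3,interpolation=cv2.INTER_CUBIC))
E
```

```text
17.65 [ 0.5856 -0.0073  0.339 ] F [-0.5421 -0.4495 -2.9601] M [-0.0599 -0.0421 -0.0075] 0.023358980038921364 yaw 93.93252899197319 tilt [-0.0042 -0.0053]
```

View pics/L1.png

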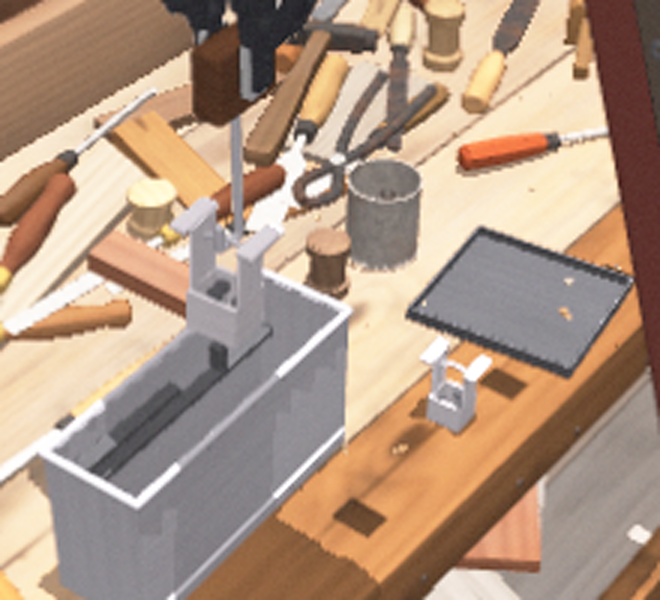

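The basket (crop 225,290) hangs upright on the hook, clear above the tank, with the tray at (525,300). I'll carry it over smoothly.

Call:
drive_tool:
  plan:
    - {"dp": [-0.0005, -0.004, 0.002], "yaw": 0, "grip": 0.015}
    - {"dp": [-0.001, -0.009, 0], "yaw": 0, "grip": 0.015}
    - {"dp": [-0.002, -0.015, 0], "yaw": 0, "grip": 0.015}
    - {"dp": [-0.003, -0.02, 0], "yaw": 0, "grip": 0.015}
    - {"dp": [-0.003, -0.022, 0], "yaw": 0, "grip": 0.015}
    - {"dp": [-0.003, -0.022, 0], "yaw": 0, "grip": 0.015}
    - {"dp": [-0.003, -0.022, 0], "yaw": 0, "grip": 0.015}
    - {"dp": [-0.003, -0.022, 0], "yaw": 0, "grip": 0.015}
    - {"dp": [-0.003, -0.022, 0], "yaw": 0, "grip": 0.015}
    - {"dp": [-0.003, -0.022, 0], "yaw": 0, "grip": 0.015}
    - {"dp": [-0.003, -0.022, 0], "yaw": 0, "grip": 0.015}
    - {"dp": [-0.003, -0.022, 0], "yaw": 0, "grip": 0.015}

```text
clock: 19.2
eef_pos: [0.5485, -0.2501, 0.3383]
tool_rot: [-0.006, 0.684, 0.729, -0.007]
ft_force: [-0.0, -0.3, -2.9]
grip_width: 0.0233
```

Call:
drive_tool:
  plan:
    - {"dp": [-0.003, -0.022, 0], "yaw": 0, "grip": 0.015}
    - {"dp": [-0.003, -0.02, 0], "yaw": 0, "grip": 0.015}
    - {"dp": [-0.002, -0.015, 0], "yaw": 0, "grip": 0.015}
    - {"dp": [-0.001, -0.009, 0], "yaw": 0, "grip": 0.015}
    - {"dp": [0, -0.004, 0], "yaw": 0, "grip": 0.015}
    - {"dp": [0, 0, 0], "yaw": 0, "grip": 0.015}

```text
clock: 19.95
eef_pos: [0.5375, -0.327, 0.3378]
tool_rot: [-0.006, 0.685, 0.728, -0.007]
ft_force: [-0.3, 0.8, -2.4]
grip_width: 0.0237
```

```bash
python3 st.py
```

```text
19.95 [ 0.5375 -0.327   0.3378] F [-0.2671  0.8391 -2.4271] M [ 0.0232 -0.0568  0.0383] 0.023714504470153903 yaw 93.47612247550427 tilt [-0.0062 -0.0075]
```

Call:
drive_tool:
  plan:
    - {"dp": [0, 0, -0.006], "yaw": 0, "grip": 0.015}
    - {"dp": [0, 0, -0.012], "yaw": 0, "grip": 0.015}
    - {"dp": [0, 0, -0.018], "yaw": 0, "grip": 0.015}
    - {"dp": [0, 0, -0.018], "yaw": 0, "grip": 0.015}
    - {"dp": [0, 0, -0.018], "yaw": 0, "grip": 0.015}
    - {"dp": [0, 0, -0.018], "yaw": 0, "grip": 0.015}
    - {"dp": [0, 0, -0.018], "yaw": 0, "grip": 0.015}
    - {"dp": [0, 0, -0.012], "yaw": 0, "grip": 0.015}
    - {"dp": [0, 0, -0.006], "yaw": 0, "grip": 0.015}
    - {"dp": [0, 0, -0.002], "yaw": 0, "grip": 0.015}
    - {"dp": [0, 0, 0], "yaw": 0, "grip": 0.015}

```text
clock: 21.32
eef_pos: [0.537, -0.3219, 0.2008]
tool_rot: [-0.008, 0.683, 0.73, -0.007]
ft_force: [-0.4, 0.8, -2.6]
grip_width: 0.0237
```

```bash
python3 st.py
```

```text
21.325 [ 0.537  -0.3219  0.2008] F [-0.4384  0.775  -2.6494] M [-0.0558 -0.0114  0.0019] 0.02365966196150105 yaw 93.76726654790977 tilt [-0.0076 -0.0073]
```

Call:
drive_tool:
  plan:
    - {"dp": [0, 0, -0.005], "yaw": 0, "grip": 0.015}
    - {"dp": [0, 0, -0.005], "yaw": 0, "grip": 0.015}
    - {"dp": [0, 0, -0.003], "yaw": 0, "grip": 0.015}
    - {"dp": [0, 0, -0.003], "yaw": 0, "grip": 0.015}
    - {"dp": [0, 0, -0.003], "yaw": 0, "grip": 0.015}
    - {"dp": [0, 0, -0.003], "yaw": 0, "grip": 0.015}
    - {"dp": [0, 0, -0.005], "yaw": 0, "grip": 0.015}
    - {"dp": [0, 0, -0.005], "yaw": 0, "grip": 0.015}
    - {"dp": [0, 0, -0.004], "yaw": 0, "grip": 0.015}
    - {"dp": [0, 0, 0], "yaw": 0, "grip": 0.015}

```text
clock: 22.58
eef_pos: [0.5375, -0.3224, 0.1633]
tool_rot: [-0.007, 0.684, 0.73, -0.007]
ft_force: [-0.2, -0.2, -2.0]
grip_width: 0.0234
```

```bash
python3 st.py;  python3 - <<'E'
from h import *
d=grab('scene');e=grab('top')
s=telemetry.get_state();p=s['eef_pos']-[0,0,.06];C=np.zeros((600,800,3),np.uint8)
for i,k in enumerate([d,e]):
    u,v=proj(k,p).astype(int);u=min(u,590);im=cv2.resize(k['pixels'][v-60:v+60,u-50:u+30,::-1],None,fx=5,fy=5,interpolation=cv2.INTER_CUBIC)
    print(u,v);C[:im.shape[0],400*i:400*i+400]=im
cv2.imwrite('pics/p1.png',C)
E
```

```text
22.575 [ 0.5375 -0.3224  0.1633] F [-0.2259 -0.2044 -1.9882] M [ 0.0465 -0.0457  0.0195] 0.023355610314343078 yaw 93.757011031574 tilt [-0.0066 -0.0072]
418 196
479 264
```

View pics/p1.png

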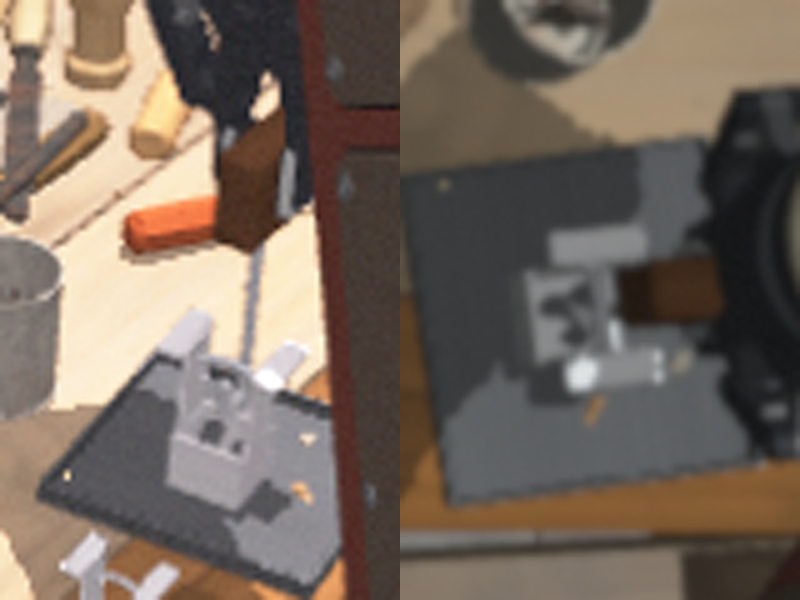

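The basket stands upright in the tray (scene crop 215,440, top crop 570,320), with the hook still loose under its bail. I'll lower a bit more and back out.

Call:
drive_tool:
  plan:
    - {"dp": [0, 0, -0.005], "yaw": 0, "grip": 0.015}
    - {"dp": [0, 0, 0], "yaw": 0, "grip": 0.015}
    - {"dp": [0.0003, -0.005, 0], "yaw": 0, "grip": 0.015}
    - {"dp": [0.0003, -0.005, 0], "yaw": 0, "grip": 0.015}
    - {"dp": [0.0003, -0.005, 0], "yaw": 0, "grip": 0.015}

```text
clock: 23.3
eef_pos: [0.539, -0.3385, 0.1589]
tool_rot: [-0.006, 0.683, 0.73, -0.007]
ft_force: [-1.0, 0.2, 0.0]
grip_width: 0.0233
```

```bash
python3 st.py
```

```text
23.3 [ 0.539  -0.3385  0.1589] F [-0.9973  0.2383  0.0425] M [ 0.0123 -0.0547  0.0079] 0.023293477889318296 yaw 93.77513172582499 tilt [-0.0058 -0.0071]
```

Call:
drive_tool:
  plan:
    - {"dp": [0.0005, -0.008, 0], "yaw": 0, "grip": 0.015}
    - {"dp": [0.0005, -0.01, 0], "yaw": 0, "grip": 0.015}
    - {"dp": [0.0005, -0.01, 0], "yaw": 0, "grip": 0.015}
    - {"dp": [0.0005, -0.01, 0], "yaw": 0, "grip": 0.015}
    - {"dp": [0, 0, 0.02], "yaw": 0, "grip": 0.015}
    - {"dp": [0, 0, 0.04], "yaw": 0, "grip": 0.015}
    - {"dp": [0, 0, 0.05], "yaw": 0, "grip": 0.015}
    - {"dp": [0, 0, 0.05], "yaw": 0, "grip": 0.015}
    - {"dp": [0, 0, 0.01], "yaw": 0, "grip": 0.015}

```text
clock: 24.42
eef_pos: [0.5392, -0.3818, 0.3319]
tool_rot: [-0.007, 0.684, 0.729, -0.007]
ft_force: [-0.1, -0.9, -2.2]
grip_width: 0.0234
```

```bash
python3 st.py
```

```text
24.425 [ 0.5392 -0.3818  0.3319] F [-0.0886 -0.8945 -2.1773] M [-0.0531 -0.0033  0.0229] 0.023420700959751066 yaw 93.64265329342831 tilt [-0.0073 -0.0074]
```

Call:
drive_tool:
  plan:
    - {"dp": [-0.007, 0.03, 0], "yaw": 0, "grip": 0.015}
    - {"dp": [-0.007, 0.05, 0], "yaw": -1, "grip": 0.015}
    - {"dp": [-0.007, 0.05, 0], "yaw": -2, "grip": 0.015}
    - {"dp": [-0.007, 0.05, 0], "yaw": -2, "grip": 0.015}
    - {"dp": [-0.007, 0.05, 0], "yaw": -2, "grip": 0.015}
    - {"dp": [-0.007, 0.05, 0], "yaw": -2, "grip": 0.015}
    - {"dp": [-0.007, 0.05, 0], "yaw": -2, "grip": 0.015}
    - {"dp": [-0.007, 0.05, 0], "yaw": -2, "grip": 0.015}
    - {"dp": [-0.007, 0.05, 0], "yaw": -2, "grip": 0.015}
    - {"dp": [-0.007, 0.05, 0], "yaw": -1, "grip": 0.015}
    - {"dp": [-0.007, 0.05, 0], "yaw": -1, "grip": 0.015}
    - {"dp": [-0.007, 0.03, 0], "yaw": 0, "grip": 0.015}

```text
clock: 25.92
eef_pos: [0.4486, 0.1899, 0.3207]
tool_rot: [-0.013, 0.789, 0.614, -0.009]
ft_force: [-0.3, 0.0, -1.0]
grip_width: 0.0235
```

Call:
drive_tool:
  plan:
    - {"dp": [0, 0.04, 0], "yaw": 0, "grip": 0.015}
    - {"dp": [0, 0.03, 0], "yaw": 0, "grip": 0.015}
    - {"dp": [0, 0, 0], "yaw": 0, "grip": 0.015}
    - {"dp": [0, 0, 0], "yaw": 0, "grip": 0.015}

```text
clock: 26.42
eef_pos: [0.4471, 0.2629, 0.3173]
tool_rot: [-0.013, 0.788, 0.615, -0.011]
ft_force: [-0.4, 0.2, -1.5]
grip_width: 0.0234
```

```bash
python3 st.py
```

```text
26.425 [0.4471 0.2629 0.3173] F [-0.3816  0.1955 -1.4752] M [ 0.0112 -0.0454 -0.0337] 0.023366297469800654 yaw 75.89666915547234 tilt [-0.0135 -0.0113]
```

Call:
drive_tool:
  plan:
    - {"dp": [0.003, 0.02, 0], "yaw": 0.4, "grip": 0.015}
    - {"dp": [0.001, 0.013, 0], "yaw": 0, "grip": 0.015}
    - {"dp": [0, 0, -0.03], "yaw": 0, "grip": 0.015}
    - {"dp": [0, 0, -0.04], "yaw": 0, "grip": 0.015}
    - {"dp": [0, 0, -0.04], "yaw": 0, "grip": 0.015}
    - {"dp": [0, 0, -0.03], "yaw": 0, "grip": 0.015}
    - {"dp": [0, 0, -0.015], "yaw": 0, "grip": 0.015}
    - {"dp": [0, 0, 0], "yaw": 0, "grip": 0.015}
    - {"dp": [0, 0, 0], "yaw": 0, "grip": 0.015}

```text
clock: 27.55
eef_pos: [0.4533, 0.2991, 0.1582]
tool_rot: [-0.013, 0.787, 0.617, -0.01]
ft_force: [0.1, 0.8, -2.4]
grip_width: 0.0232
```

```bash
python3 st.py
```

```text
27.55 [0.4533 0.2991 0.1582] F [ 0.1419  0.7732 -2.3875] M [-0.0199 -0.025   0.0496] 0.02319340412877258 yaw 76.15360263977644 tilt [-0.0132 -0.01  ]
```

Call:
drive_tool:
  plan:
    - {"dp": [0, -0.003, -0.002], "yaw": 0.2, "grip": 0.015}
    - {"dp": [0, 0, 0], "yaw": 0, "grip": 0.015}
    - {"dp": [0.0097, -0.0024, 0], "yaw": 0, "grip": 0.015}
    - {"dp": [0, 0, 0], "yaw": 0, "grip": 0.015}

```text
clock: 28.05
eef_pos: [0.4652, 0.2939, 0.1583]
tool_rot: [-0.013, 0.786, 0.618, -0.008]
ft_force: [0.6, -0.6, -0.9]
grip_width: 0.0233
```

```bash
python3 st.py
```

```text
28.05 [0.4652 0.2939 0.1583] F [ 0.5748 -0.6217 -0.8573] M [ 0.0151 -0.0648 -0.0076] 0.023326488375170814 yaw 76.36169373491529 tilt [-0.0126 -0.0082]
```

Call:
drive_tool:
  plan:
    - {"dp": [0.0097, -0.0028, -0.001], "yaw": 0, "grip": 0.015}
    - {"dp": [0.0097, -0.0026, -0.001], "yaw": 0, "grip": 0.015}
    - {"dp": [0, 0, 0], "yaw": 0, "grip": 0.015}

```text
clock: 28.42
eef_pos: [0.4864, 0.2879, 0.1561]
tool_rot: [-0.013, 0.786, 0.618, -0.008]
ft_force: [-0.3, -0.7, -0.9]
grip_width: 0.0233
```

```bash
python3 st.py
```

```text
28.425 [0.4864 0.2879 0.1561] F [-0.2648 -0.7392 -0.9185] M [ 0.0225 -0.0178 -0.0357] 0.02330760185899127 yaw 76.33549359789782 tilt [-0.0126 -0.0081]
```

Call:
drive_tool:
  plan:
    - {"dp": [0.01, -0.0024, -0.001], "yaw": 0, "grip": 0.015}
    - {"dp": [0.01, -0.0024, -0.001], "yaw": 0, "grip": 0.015}
    - {"dp": [0, 0, 0], "yaw": 0, "grip": 0.015}

```text
clock: 28.8
eef_pos: [0.5079, 0.2827, 0.1537]
tool_rot: [-0.013, 0.786, 0.618, -0.008]
ft_force: [-0.6, 0.1, -2.1]
grip_width: 0.0234
```

```bash
python3 st.py
```

```text
28.8 [0.5079 0.2827 0.1537] F [-0.6044  0.0918 -2.111 ] M [-0.0534 -0.0093  0.0325] 0.0234005571276595 yaw 76.33060760179195 tilt [-0.0126 -0.0082]
```

Seated laterally. I'll lower about 11 mm.

Call:
drive_tool:
  plan:
    - {"dp": [0.0005, 0, -0.005], "yaw": 0, "grip": 0.015}
    - {"dp": [0.0005, 0, -0.003], "yaw": 0, "grip": 0.015}
    - {"dp": [0, 0, -0.0015], "yaw": 0, "grip": 0.015}
    - {"dp": [0, 0, 0], "yaw": 0, "grip": 0.015}

```text
clock: 29.3
eef_pos: [0.5081, 0.2828, 0.1433]
tool_rot: [-0.013, 0.786, 0.618, -0.009]
ft_force: [0.3, 0.3, -1.8]
grip_width: 0.0233
```

```bash
python3 st.py
```

```text
29.3 [0.5081 0.2828 0.1433] F [ 0.2936  0.2681 -1.828 ] M [-0.0028 -0.0599 -0.0261] 0.023280854637381013 yaw 76.35278024327073 tilt [-0.0129 -0.0086]
```

Call:
drive_tool:
  plan:
    - {"dp": [0, 0, -0.001], "yaw": 0, "grip": 0.015}
    - {"dp": [0, 0, -0.001], "yaw": 0, "grip": 0.015}
    - {"dp": [0, 0, 0], "yaw": 0, "grip": 0.015}

```text
clock: 29.68
eef_pos: [0.5083, 0.283, 0.1432]
tool_rot: [-0.013, 0.786, 0.618, -0.008]
ft_force: [-0.3, -0.1, -1.0]
grip_width: 0.0233
```

```bash
python3 st.py
```

```text
29.675 [0.5083 0.283  0.1432] F [-0.3303 -0.0912 -0.9819] M [-0.0264 -0.0366  0.0099] 0.02330517192378697 yaw 76.3652997995015 tilt [-0.0125 -0.0078]
```

Call:
drive_tool:
  plan:
    - {"dp": [0, 0, -0.002], "yaw": 0, "grip": 0.015}
    - {"dp": [0, 0, 0], "yaw": 0, "grip": 0.015}

```text
clock: 29.92
eef_pos: [0.5085, 0.2833, 0.1432]
tool_rot: [-0.012, 0.786, 0.618, -0.007]
ft_force: [0.0, -0.1, -1.2]
grip_width: 0.0235
```

```bash
python3 st.py
```

```text
29.925 [0.5085 0.2833 0.1432] F [ 0.0488 -0.0866 -1.1565] M [ 0.0333 -0.103   0.    ] 0.02349954840705922 yaw 76.37430066536666 tilt [-0.0122 -0.0069]
```

The descent is blocked at the seated height, so the rod rests on the prongs. I'll release and rise.

Call:
drive_tool:
  plan:
    - {"dp": [0, 0, 0], "yaw": 0, "grip": 0.03}
    - {"dp": [0, 0, 0], "yaw": 0, "grip": 0.04}
    - {"dp": [0, 0, 0], "yaw": 0, "grip": 0.055}
    - {"dp": [0, 0, 0], "yaw": 0, "grip": 0.06}
    - {"dp": [0, 0, 0.01], "yaw": 0, "grip": 0.06}
    - {"dp": [0, 0, 0.03], "yaw": 0, "grip": 0.06}
    - {"dp": [0, 0, 0.04], "yaw": 0, "grip": 0.06}
    - {"dp": [-0.02, 0, 0.05], "yaw": 0, "grip": 0.06}
    - {"dp": [-0.04, 0, 0.04], "yaw": 0, "grip": 0.06}
    - {"dp": [-0.05, 0, 0], "yaw": 0, "grip": 0.06}
    - {"dp": [-0.03, 0, 0], "yaw": 0, "grip": 0.06}
    - {"dp": [0, 0, 0], "yaw": 0, "grip": 0.06}

```text
clock: 31.42
eef_pos: [0.3647, 0.2831, 0.3228]
tool_rot: [-0.012, 0.786, 0.618, -0.004]
ft_force: [-0.1, 0.4, 0.0]
grip_width: 0.0602
```

```bash
python3 st.py;  python3 - <<'E'
from h import *
d=grab('scene');e=grab('top')
C=np.zeros((600,800,3),np.uint8)
def put(im,x,y,s):
    im=cv2.resize(np.ascontiguousarray(im[...,::-1]),None,fx=s,fy=s,interpolation=cv2.INTER_CUBIC);C[y:y+im.shape[0],x:x+im.shape[1]]=im
put(d['pixels'][300:420,200:300],0,0,4)
put(d['pixels'][190:290,365:465],400,0,4)
put(e['pixels'][225:315,145:245],0,480,1.3)
put(e['pixels'][215:315,385:515],400,400,2)
cv2.imwrite('pics/f1.png',C)
E
```

```text
31.425 [0.3647 0.2831 0.3228] F [-0.1435  0.4284  0.0046] M [ 0.0278 -0.0327 -0.0077] 0.0601888576008525 yaw 76.33594006117369 tilt [-0.0122 -0.0041]
```

View pics/f1.png

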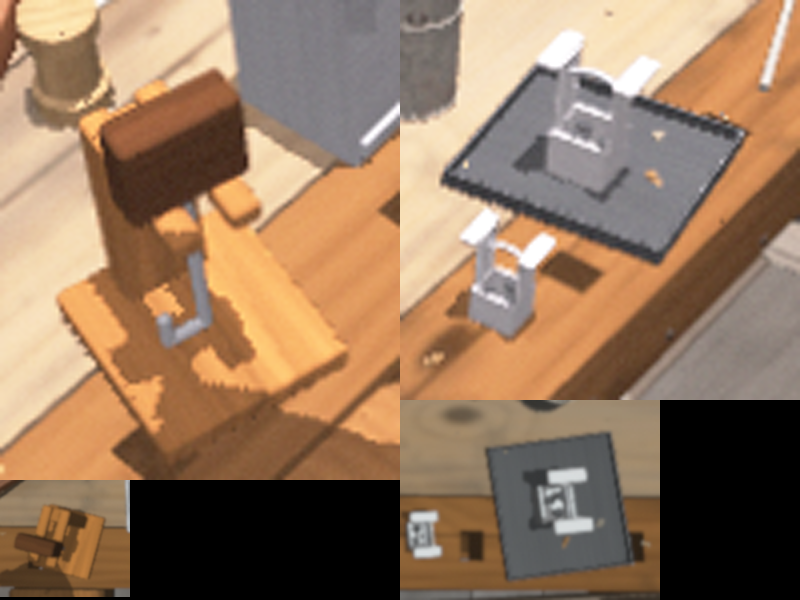

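The rod hangs in its stand with the shank between the prongs (crop 200,210). The basket stands upright in the tray (585,150), and the small look-alike is untouched. I'm handing in.

```bash
python3 -c "
from rig import job;print(job.sign_off())"
```

```text
the job is handed in; nothing more can be done
None
```

The job is done and handed in at about 31 s on the robot's clock; the hand-in reports no verdict. The hook rod is back in its fork stand and the basket stands upright in the drip tray.

- **Stop and lift:** I hooked the bail and drew the basket about 97 mm along the rails, until the side force rose to about 4.4 N. I eased back and lifted it straight out through the gap. The highest reading was about 4.4 N, well under the 12 N limit, though I only read the force at the end of each move.
- **Last picture:** the rod's shank hangs between the prongs with the handle resting on them. The basket stands inside the tray, and the small look-alike, tin and spool in view look untouched. The gripper was clear of everything, with force readings near zero.
- **What disagreed:**
  - The tool tilted 1–2° during the moves, so the rod was not perfectly upright.
  - The rod was set down about 0.6 mm higher than where I picked it up. It settled after release.
  - The force readings were too noisy to show the basket's weight, so I confirmed the hooking from the pictures.

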